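# Push the air pipe home in the push-fit inlet

### The job

Take the blue air pipe out of the wooden rack and push it straight down into the push-fit inlet, past the seal until it bottoms, so that its white insertion mark is down at the mouth of the collet. Let go of it there and leave the copper pipe standing in the rack.

Things in the scene. Friction and masses are not known exactly. Their poses are not given: they have to be found in the camera images.
- air_pipe_mid (a point): Centre (half-way up, on the axis) of the blue rigid air pipe, a round tube 22 mm in diameter and 160 mm long, 40 to 85 g, both ends alike save for a narrow white insertion mark 58 mm above its lower end; z is the pipe's axis, up. It stands upright and loose in one of the two holes of a wooden rack fixed to the bench: rack 64 x 190 mm, 45 mm high, holes 30 mm deep, 25 mm wide, 110 mm apart along the rack's length; the pipe's upper 130 mm stand free.
- copper_pipe_mid (a point): Centre (half-way up, on the axis) of the copper-coloured pipe, of the same size, standing in the rack's other hole. It is not wanted and stays there.
- port_mouth (a point): Centre of the round mouth of the push-fit inlet, 90 mm above the bench; z up along the bore. The inlet is fixed to the bench: a 90 x 90 x 24 mm aluminium block, on it a steel boss and a black round collet 56 mm across at the top. The bell mouth narrows from 46 mm across to a straight 26 mm bore over the first 18 mm. About 33 to 37 mm below the mouth the pipe's end meets the seal; fully home the pipe's end is 58 mm below the mouth, and the pipe's centre 22 mm above the mouth.
- seal (a joint): How far the orange seal disc inside the bore has been pushed down, in m: at most 0.004 at the start, 0.025 when the pipe has bottomed on a rigid stop. It resists with a steady friction of about 7 N, stays where it is left and does not spring back; the pipe's own weight does not move it.

How it is judged:
By the outcome, as a careful person would: the job done as asked, in the order asked, and still so for the second after the job is handed in, with the robot touching nothing.
It also fails if it takes over 40 s, if anything falls off the work surface, if the arm or the gripper's body presses on something with over 40 N, if the wrist force passes 120 N, or if a joint passes its speed limit or range.

### The arm

A 6-joint arm with a two-finger parallel gripper is mounted at the origin on a cart in front of the work surface, level with it; the furniture and walls round the work are solid. World frame = base frame: x ahead of the robot, y to its left, z up, the work surface at z = 0. Lengths are in m, angles in rad, forces in N, time in s.
With the tool pointing down it reaches from about 0.35 to 0.775 m from the base axis. Payload 5.5 kg.
Tool frame: the origin (TCP) lies between the finger pads; the fingertips stand 11 mm ahead of it and the grasp point (between the pads) lies 8 mm behind it (tips_ahead is the distance from the TCP to the fingertips, in m); z points along the fingers, y is the line along which they close (so a half turn about z gives the same grasp; the last joint's range is limited). The gripper opens to 85 mm and grips with 20 to 120 N. Pads are 22 mm wide; open, the fingers measure 114 mm over their backs; the gripper's body (76 mm by 85 mm) begins 54 mm behind the grasp point. The pads swing forward as they close: fully open they stand 13 mm farther back than shut.
Start: joints at [-1.386, 0.313, 0.046, 1.304, 0, 1.431], TCP at [0.183, -0.545, 0.242] pointing down, gripper open.
Joint ranges: [-2.76, 2.76], [-0.86, 1.69], [-1.03, 1.26], [-2.2, 2.34], [-1.47, 1.5], [-3.14, 3.14]. Speed limits (rad/s): [2.57, 2.57, 3.14, 3.14, 3.14, 3.14].

### API

Orientations are given as a unit quaternion [w, x, y, z].
In Python, from workcell import * gives the robot as it stands. The module is installed in compiled form; this text tells all that it offers.
- The arm moves only by the tool jog_arm, never from a script. Its argument "moves" is a list of rows, each an object with "fingers": the closure, from 0 (fully open) to 1 (shut); "slide": the shift along the tool's x, y, z in mm, a list of three; "angular": the turn, a rotation vector about the tool's x, y, z in degrees, a list of three. A call has 1 to 10 rows; each row is the pose to reach, as a shift and turn from the pose commanded when the call began, along the tool's axes at that moment; what a row does not reach only later rows make up. A row lasts 1/12 s, in which the tool goes at most 41.7 mm and 7.16 degrees, less where a joint would pass 70% of its speed; a pose out of reach is approached as far as the arm can. A call with a gripper value outside its range is refused whole. The fingers move at their own pace and stop on an object; "squeeze" is the grip in N (left out, the last holds). Time passes only in rows, so rows that repeat a pose let the fingers close. It gives the time, the measured TCP pose, the force, the opening and the grip force at its end, in the units of the state.
- get_state(): the state, without advancing time (a new reading comes with each control period).
- read_camera(name): name is "side" or "top" or "wrist"; returns a dict with "color" (420x560x3 uint8, red, green, blue), "fovy" (degrees; the focal length in pixels is half the picture's height over the tangent of half this angle, whatever the lens; pixels are square), "cx", "cy" (the principal point, pixels), "world_from_camera" (4x4, takes a point from camera to world coordinates); the wrist camera has in their place "tool_from_camera" (4x4, takes a point from camera to tool coordinates, whose origin is the TCP and whose axes are the flange's). Camera axes: x right, y down, z forward; pixel columns grow to the right and rows downward; lengths in m; the calibration is good to about 2 mm. A picture is of the moment at which its call begins: read the wrist's pose just before it. There is no depth.
- hand_in(): hands the job in; it is judged then, once.
Trained networks look in a picture, given as the dict that the camera call returned (one of the last four; its "shot" number tells which), for a name from the list of things; names that differ only in an ending like _2 or _b are one class to them, and where a whole thing is asked for, a point or a joint stands for the part that bears it (a point fixed in the world has none). Each returns a list of dicts, best first, with "p" (0 to 1); they miss things now and then, are a little off and sometimes report something else, mostly with a low value. They report only what shows in the picture. A call takes as long as a camera call.
- look_for(target, picture): "point" ([column, row] in pixels, amid what is visible of it).
- tip_of(target, picture): "point" ([column, row] in pixels: a listed point, or the origin of a listed thing).
The state is a dict: "clock": time; "joint_pos": joint angles; "qvel": joint speeds; "tau": joint torques, N m; "tcp_pos": TCP position; "orientation": TCP orientation; "wrist_force": force on the tool from outside, world axes, zero at the start; "ft_torque": the same for the moment, N m; "finger_gap": finger opening in m; "grip_force": force on a finger pad.
Only numpy, scipy, OpenCV 4.12 (cv2) and the standard library are available. Lean on these libraries where they do the work, as an engineer would, in place of code of your own. Each camera call takes 0.05 s, during which the arm holds its last target. There are 200 camera calls.

## Working session

There is one attempt and no reset: what is moved stays moved. The work goes in short steps, Python scripts to look and compute and a tool call to move; the robot and the scene stay as the last step left them, time stands still between calls to the robot, and variables do not carry over. Pictures are saved under pics/ and viewed, at most 10 in all, crops included, and the job is handed in when it is done.

Besides the shell and the picture viewer there is one more tool, called after "Call:" as name(argument=value, ...) on one line, values as JSON. jog_arm: Moves the arm, as the interface text tells. Its arguments: {"type":"object","properties":{"moves":{"type":"array","items":{"type":"object","properties":{"fingers":{"type":"number"},"slide":{"type":"array","items":{"type":"number"}},"angular":{"type":"array","items":{"type":"number"}}}}},"squeeze":{"type":"number"}},"required":["moves"]}

```bash
mkdir -p pics
cat > h.py <<'E'
from workcell import *
import numpy as np, cv2
def f(p): return p["color"].shape[0]/2/np.tan(np.radians(p["fovy"])/2)
def T(p):
    if "world_from_camera" in p: return np.array(p["world_from_camera"])
    from scipy.spatial.transform import Rotation as R
    s=p["state"]; M=np.eye(4); q=s["orientation"]; M[:3,:3]=R.from_quat([q[1],q[2],q[3],q[0]]).as_matrix(); M[:3,3]=s["tcp_pos"]
    return M@np.array(p["tool_from_camera"])
def cam(n):
    s=get_state(); p=read_camera(n); p["state"]=s; return p
def ray(p,uv):
    M=T(p); d=M[:3,:3]@np.array([(uv[0]-p["cx"])/f(p),(uv[1]-p["cy"])/f(p),1]); return M[:3,3],d/np.linalg.norm(d)
def atz(p,uv,z):
    o,d=ray(p,uv); return o+d*(z-o[2])/d[2]
def tri(rs):
    A=sum(np.eye(3)-np.outer(d,d) for o,d in rs); b=sum((np.eye(3)-np.outer(d,d))@o for o,d in rs)
    return np.linalg.solve(A,b)
def proj(p,X):
    c=np.linalg.inv(T(p))@np.append(X,1); return c[:2]/c[2]*f(p)+[p["cx"],p["cy"]]
def save(p,n): cv2.imwrite("pics/"+n,p["color"][:,:,::-1])
E
python3 - <<'E'
from h import *
np.set_printoptions(precision=4,suppress=True)
s=get_state();print(s)
P={}
for n in("side","top","wrist"):
    p=P[n]=cam(n);save(p,n+"0.png");print(n,p["fovy"],p["cx"],p["cy"],T(p)[:3,3],T(p)[:3,2])
    for t in("air_pipe_mid","copper_pipe_mid","port_mouth"):
        print(t,[(np.round(x["point"]),round(x["p"],2)) for x in tip_of(t,p)[:3]])
print(P["wrist"]["tool_from_camera"])
E
```

```text
{'clock': 0.0, 'joint_pos': array([-1.3856,  0.314 ,  0.045 ,  1.3036, -0.    ,  1.4312]), 'qvel': array([-0.0003, -0.0002, -0.0017, -0.0007,  0.0015,  0.0003]), 'tau': array([  0.001 , -48.0631,  29.8531,   0.0197,   0.0001,  -0.    ]), 'tcp_pos': array([ 0.1834, -0.5445,  0.2414]), 'orientation': array([-0.0009,  0.9868,  0.1617, -0.    ]), 'wrist_force': array([-0.2595,  0.086 ,  0.4098]), 'ft_torque': array([-0.0693, -0.0049, -0.02  ]), 'grip_force': 0.0, 'finger_gap': 0.08572341743390874}
side 56.563138439006494 273.54546935233486 207.91566147610942 [0.2204 0.4984 0.7574] [ 0.3526 -0.5771 -0.7366]
air_pipe_mid [(array([230., 321.]), 0.82)]
copper_pipe_mid [(array([258., 275.]), 0.74)]
port_mouth [(array([342., 153.]), 0.76)]
top 55.707695806815906 278.40350031649984 203.48093758094396 [ 0.4121 -0.0081  1.0682] [ 0.1341 -0.0024 -0.991 ]
air_pipe_mid [(array([166., 239.]), 0.61)]
copper_pipe_mid [(array([211., 232.]), 0.71)]
port_mouth [(array([390., 225.]), 0.67)]
wrist 60.4772538229504 276.42239141531945 202.6825979807476 [ 0.2506 -0.5222  0.3733] [-0.2637 -0.0892 -0.9605]
air_pipe_mid []
copper_pipe_mid []
port_mouth []
[[ 0.0006 -0.9605 -0.2784  0.0709]
 [ 1.      0.0004  0.0007 -0.0001]
 [-0.0006 -0.2784  0.9605 -0.1311]
 [ 0.      0.      0.      1.    ]]
```

View pics/side0.png

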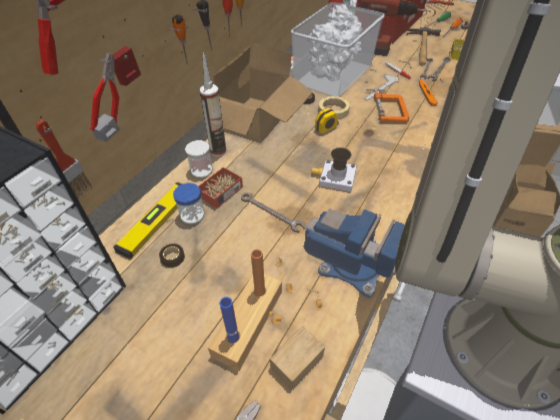

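View pics/top0.png

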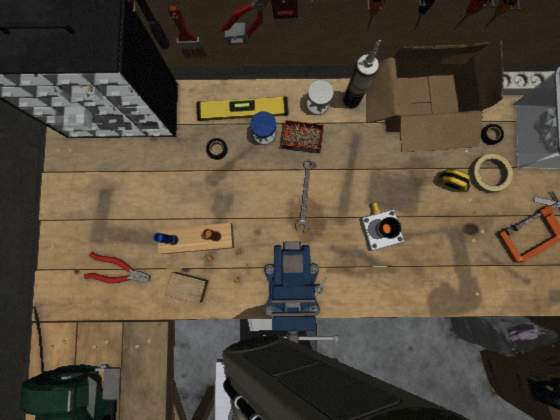

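Run:
```python
from h import *
np.set_printoptions(precision=4,suppress=True)
a=cam("side");b=cam("top")
for t in("air_pipe_mid","copper_pipe_mid","port_mouth"):
    u,v=tip_of(t,a),tip_of(t,b)
    if u and v:
        X=tri([ray(a,u[0]["point"]),ray(b,v[0]["point"])]); z=.09 if "port" in t else .095
        print(t,X,atz(a,u[0]["point"],z),atz(b,v[0]["point"],z),proj(a,X)-u[0]["point"],proj(b,X)-v[0]["point"])
```

```text
air_pipe_mid [0.4608 0.2624 0.104 ] [0.47   0.2616 0.095 ] [0.4558 0.2618 0.095 ] [3.417  0.3942] [-1.2175 -2.2438]
port_mouth [ 0.4905 -0.2948  0.0745] [ 0.4826 -0.2775  0.09  ] [ 0.4911 -0.2897  0.09  ] [-0.7415 -0.0681] [0.3059 0.7427]
```

The side view shows the blue pipe at (229,320) in the near end of the rack, the copper pipe at (258,272) and the inlet collet at (341,157). The top view has the pipe tops at about (157,238) and (207,234), the collet at (388,229), and the vise between them. I'll go over the blue pipe high, via the port side.

Call:
jog_arm(moves=[{"slide": [363,-242,-110],"angular": [0,0,-40],"fingers": 0},{"slide": [363,-242,-110],"angular": [0,0,-40],"fingers": 0},{"slide": [363,-242,-110],"angular": [0,0,-40],"fingers": 0},{"slide": [363,-242,-110],"angular": [0,0,-40],"fingers": 0},{"slide": [363,-242,-110],"angular": [0,0,-40],"fingers": 0},{"slide": [363,-242,-110],"angular": [0,0,-40],"fingers": 0},{"slide": [363,-242,-110],"angular": [0,0,-40],"fingers": 0},{"slide": [363,-242,-110],"angular": [0,0,-40],"fingers": 0},{"slide": [363,-242,-110],"angular": [0,0,-40],"fingers": 0},{"slide": [363,-242,-110],"angular": [0,0,-40],"fingers": 0}])

```text
clock: 1.83
tcp_pos: [0.4314, -0.2235, 0.345]
orientation: [0.0, 0.872, 0.489, 0.0]
wrist_force: [1.1, -0.2, -0.1]
finger_gap: 0.0856
grip_force: 0.0
```

Run:
```python
from h import *
np.set_printoptions(precision=4,suppress=True)
p=cam("wrist");save(p,"w1.png");print(p["state"]["tcp_pos"],p["state"]["orientation"])
for x in tip_of("port_mouth",p)[:3]: print(x,atz(p,x["point"],.09))
```

```text
[ 0.4314 -0.2235  0.345 ] [0.0004 0.8721 0.4894 0.0002]
{'point': [344.7, 188.5], 'p': 0.55} [ 0.4832 -0.2843  0.09  ]
```

View pics/w1.png

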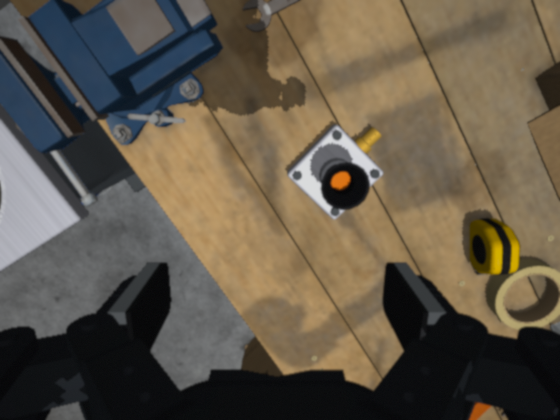

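The wrist view shows the collet around (344,187) with the orange seal at (341,181). The network agrees, which puts the mouth at about (0.483, -0.284). On to the blue pipe.

Call:
jog_arm(moves=[{"slide": [428,-230,45],"angular": [0,0,-31]},{"slide": [428,-230,45],"angular": [0,0,-31]},{"slide": [428,-230,45],"angular": [0,0,-31]},{"slide": [428,-230,45],"angular": [0,0,-31]},{"slide": [428,-230,45],"angular": [0,0,-31]},{"slide": [428,-230,45],"angular": [0,0,-31]},{"slide": [428,-230,45],"angular": [0,0,-31]},{"slide": [428,-230,45],"angular": [0,0,-31]},{"slide": [428,-230,45],"angular": [0,0,-31]},{"slide": [428,-230,45],"angular": [0,0,-31]}])

```text
schema error: expected keys fingers, slide, angular
```

```bash
cat > g.py <<'E'
from h import *
import sys
np.set_printoptions(precision=4,suppress=True)
p=cam("wrist");save(p,sys.argv[1]);s=p["state"];print(s["clock"],s["tcp_pos"],s["orientation"],s["joint_pos"])
for t in("air_pipe_mid","copper_pipe_mid"):
    for x in tip_of(t,p)[:2]: print(t,x,atz(p,x["point"],.095))
hsv=cv2.cvtColor(p["color"],cv2.COLOR_RGB2HSV)
m=cv2.inRange(hsv,(108,120,40),(128,255,255));n,l,st,c=cv2.connectedComponentsWithStats(m)
for i in range(1,n):
    if st[i,4]>150: print(st[i],c[i])
E
python3 g.py w2.png
```

```text
1.9333 [ 0.4337 -0.2212  0.3462] [0.0013 0.8701 0.4929 0.0014] [-0.6376  0.1283  0.0622  1.5012  0.0016  1.4732]
```

View pics/w2.png

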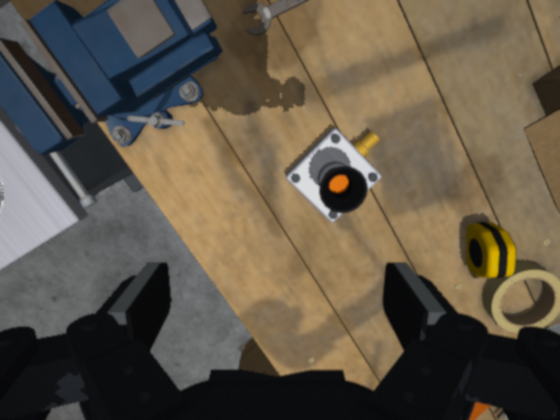

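The call was refused because "fingers" was missing, so this picture is the same view over the port. Repeating the move.

Call:
jog_arm(moves=[{"fingers": 0,"slide": [426,-230,45],"angular": [0,0,-31]},{"fingers": 0,"slide": [426,-230,45],"angular": [0,0,-31]},{"fingers": 0,"slide": [426,-230,45],"angular": [0,0,-31]},{"fingers": 0,"slide": [426,-230,45],"angular": [0,0,-31]},{"fingers": 0,"slide": [426,-230,45],"angular": [0,0,-31]},{"fingers": 0,"slide": [426,-230,45],"angular": [0,0,-31]},{"fingers": 0,"slide": [426,-230,45],"angular": [0,0,-31]},{"fingers": 0,"slide": [426,-230,45],"angular": [0,0,-31]},{"fingers": 0,"slide": [426,-230,45],"angular": [0,0,-31]},{"fingers": 0,"slide": [426,-230,45],"angular": [0,0,-31]}])

```text
clock: 2.92
tcp_pos: [0.4525, 0.1891, 0.305]
orientation: [0.0, 0.711, 0.703, -0.0]
wrist_force: [1.3, -1.5, -0.3]
finger_gap: 0.0852
grip_force: 0.0
```

```bash
sleep 0; python3 g.py w3.png; python3 g.py w4.png
```

```text
2.9167 [0.4525 0.1891 0.305 ] [ 0.0001  0.7108  0.7034 -0.0003] [ 0.2322  0.1374 -0.027   1.4069 -0.0005  1.8133]
copper_pipe_mid {'point': [292.7, 208.1], 'p': 0.6} [0.4685 0.1549 0.095 ]
[274  77  29  30 697] [287.9541  91.4677]
[  11  136   77   36 1460] [ 44.9103 151.2719]
[ 514  279   46   55 1922] [539.8325 305.538 ]
3.0667 [0.4522 0.1899 0.3043] [-0.0004  0.7086  0.7056 -0.001 ] [ 0.2339  0.1388 -0.0269  1.4073 -0.0003  1.809 ]
copper_pipe_mid {'point': [292.3, 210.1], 'p': 0.57} [0.4676 0.1539 0.095 ]
[275  78  30  31 699] [289.3891  92.7625]
[  11  135   77   36 1469] [ 45.2743 150.1055]
[ 513  281   47   54 1847] [539.8121 307.0855]
```

View pics/w4.png

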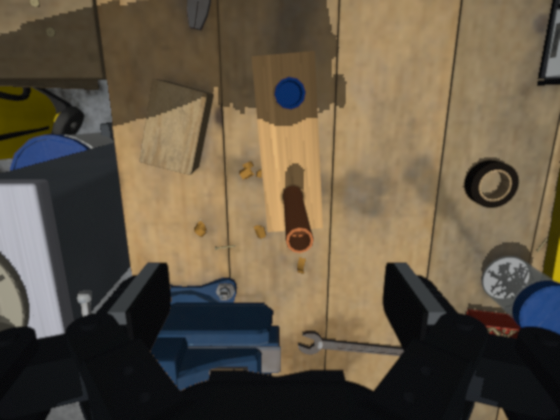

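The wrist view shows the blue pipe's top end-on at (289,93) and the copper pipe's top at (299,240).

Run:
```python
from h import *
np.set_printoptions(precision=4,suppress=True)
p=cam("wrist");s=p["state"]
hsv=cv2.cvtColor(p["color"],cv2.COLOR_RGB2HSV)
m=cv2.inRange(hsv,(108,120,30),(128,255,255))
m[:, :200]=0;m[:,400:]=0
n,l,st,c=cv2.connectedComponentsWithStats(m);i=1+np.argmax(st[1:,4]);x,y,w,h=st[i,:4]
print(s["tcp_pos"],st[i],atz(p,c[i],.175),atz(p,(x+w/2,y+h/2),.175))
b=cam("top");print([(x,atz(b,x["point"],.095)) for x in tip_of("air_pipe_mid",b)[:1]],atz(b,(157,238),.175),atz(b,(388,229),.09))
```

```text
[0.4527 0.1872 0.3053] [274  74  29  31 700] [0.4615 0.2641 0.175 ] [0.4619 0.2636 0.175 ]
[] [0.4571 0.2624 0.175 ] [ 0.4789 -0.28    0.09  ]
```

Call:
jog_arm(moves=[{"fingers": 0,"slide": [75,8,0],"angular": [0,0,0]},{"fingers": 0,"slide": [75,8,0],"angular": [0,0,0]},{"fingers": 0,"slide": [75,8,10],"angular": [0,0,0]},{"fingers": 0,"slide": [75,8,50],"angular": [0,0,0]},{"fingers": 0,"slide": [75,8,80],"angular": [0,0,0]},{"fingers": 0,"slide": [75,8,110],"angular": [0,0,0]},{"fingers": 0,"slide": [75,8,140],"angular": [0,0,0]},{"fingers": 0,"slide": [75,8,165],"angular": [0,0,0]},{"fingers": 0,"slide": [75,8,173],"angular": [0,0,0]},{"fingers": 0,"slide": [75,8,173],"angular": [0,0,0]}])

```text
clock: 4.2
tcp_pos: [0.4596, 0.2622, 0.1305]
orientation: [-0.001, 0.71, 0.704, -0.002]
wrist_force: [-0.3, 0.8, 0.3]
finger_gap: 0.0854
grip_force: 0.0
```

Run:
```python
from h import *
np.set_printoptions(precision=4,suppress=True)
p=cam("wrist");s=get_state();print(s["clock"],s["tcp_pos"],s["orientation"],s["wrist_force"])
save(p,"w5.png")
```

```text
4.25 [0.4609 0.2629 0.1324] [-0.0002  0.7101  0.7041 -0.0008] [-0.3073 -0.5397 -0.2061]
```

View pics/w5.png

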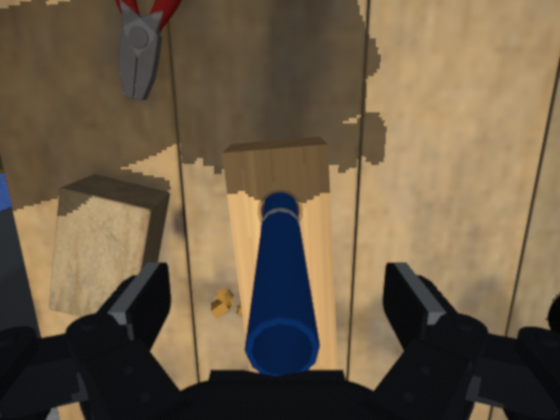

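The pipe's top is at (282,340), centred between the fingers. I'll close on it, then lift.

Call:
jog_arm(squeeze=60, moves=[{"fingers": 1,"slide": [0,0,0],"angular": [0,0,0]},{"fingers": 1,"slide": [0,0,0],"angular": [0,0,0]},{"fingers": 1,"slide": [0,0,0],"angular": [0,0,0]},{"fingers": 1,"slide": [0,0,0],"angular": [0,0,0]},{"fingers": 1,"slide": [0,0,0],"angular": [0,0,0]},{"fingers": 1,"slide": [0,0,0],"angular": [0,0,0]},{"fingers": 1,"slide": [0,0,0],"angular": [0,0,0]},{"fingers": 1,"slide": [0,0,0],"angular": [0,0,0]}])

```text
clock: 4.92
tcp_pos: [0.4615, 0.2642, 0.1335]
orientation: [0.0, 0.709, 0.705, 0.001]
wrist_force: [-0.5, -0.3, 5.6]
finger_gap: 0.0205
grip_force: 58.7
```

Call:
jog_arm(moves=[{"fingers": 1,"slide": [0,0,-15],"angular": [0,0,0]},{"fingers": 1,"slide": [0,0,-30],"angular": [0,0,0]},{"fingers": 1,"slide": [0,0,-50],"angular": [0,0,0]},{"fingers": 1,"slide": [0,0,-85],"angular": [0,0,0]},{"fingers": 1,"slide": [0,0,-120],"angular": [0,0,0]},{"fingers": 1,"slide": [0,0,-155],"angular": [0,0,0]},{"fingers": 1,"slide": [0,0,-190],"angular": [0,0,0]},{"fingers": 1,"slide": [0,0,-215],"angular": [0,0,0]},{"fingers": 1,"slide": [0,0,-235],"angular": [0,0,0]},{"fingers": 1,"slide": [0,0,-240],"angular": [0,0,0]}])

```text
clock: 5.75
tcp_pos: [0.4618, 0.2643, 0.3761]
orientation: [0.001, 0.709, 0.705, 0.002]
wrist_force: [-0.1, 0.2, 0.3]
finger_gap: 0.0207
grip_force: 58.9
```

Call:
jog_arm(moves=[{"fingers": 1,"slide": [-15,0,0],"angular": [0,0,0]},{"fingers": 1,"slide": [-40,2,0],"angular": [0,0,0]},{"fingers": 1,"slide": [-75,3,0],"angular": [0,0,0]},{"fingers": 1,"slide": [-110,4,0],"angular": [0,0,0]},{"fingers": 1,"slide": [-145,5,0],"angular": [0,0,0]},{"fingers": 1,"slide": [-180,6,0],"angular": [0,0,0]},{"fingers": 1,"slide": [-215,7,0],"angular": [0,0,0]},{"fingers": 1,"slide": [-250,8,0],"angular": [0,0,0]},{"fingers": 1,"slide": [-285,9,0],"angular": [0,0,0]},{"fingers": 1,"slide": [-320,10,0],"angular": [0,0,0]}])

```text
clock: 6.58
tcp_pos: [0.4681, -0.0576, 0.3712]
orientation: [-0.001, 0.709, 0.705, -0.0]
wrist_force: [0.3, 0.5, -1.0]
finger_gap: 0.0204
grip_force: 58.9
```

Call:
jog_arm(moves=[{"fingers": 1,"slide": [-35,2,0],"angular": [0,0,0]},{"fingers": 1,"slide": [-70,4,0],"angular": [0,0,0]},{"fingers": 1,"slide": [-105,6,0],"angular": [0,0,0]},{"fingers": 1,"slide": [-140,8,0],"angular": [0,0,0]},{"fingers": 1,"slide": [-175,10,0],"angular": [0,0,0]},{"fingers": 1,"slide": [-205,11,0],"angular": [0,0,0]},{"fingers": 1,"slide": [-222,11,0],"angular": [0,0,0]},{"fingers": 1,"slide": [-228,11,0],"angular": [0,0,0]},{"fingers": 1,"slide": [-228,11,0],"angular": [0,0,0]},{"fingers": 1,"slide": [-228,11,0],"angular": [0,0,0]}])

```text
clock: 7.42
tcp_pos: [0.4781, -0.2833, 0.3721]
orientation: [-0.001, 0.709, 0.705, 0.0]
wrist_force: [-0.2, 0.3, -0.8]
finger_gap: 0.0206
grip_force: 58.9
```

Run:
```python
from h import *
np.set_printoptions(precision=4,suppress=True)
p=cam("wrist");save(p,"w6.png");s=p["state"];print(s["clock"],s["tcp_pos"],s["orientation"])
b=cam("side");save(b,"s6.png");c=cam("top")
for q in(p,b,c):
    for t in("port_mouth","air_pipe_mid"):
        for x in tip_of(t,q)[:1]: print(t,x,atz(q,x["point"],.09 if t[0]=="p" else s["tcp_pos"][2]-.0385))
for q in(p,):
    for z in(.257,.315,.417): print(z,proj(q,np.append(s["tcp_pos"][:2],z)))
cv2.imwrite("pics/m6.png",np.hstack([p["color"][:,100:460],cv2.resize(b["color"][60:260,250:450],(420,420))])[:,:,::-1])
```

```text
7.4167 [ 0.4781 -0.2833  0.3721] [-0.0008  0.7095  0.7047  0.0002]
port_mouth {'point': [279.6, 162.3], 'p': 0.74} [ 0.4818 -0.2835  0.09  ]
air_pipe_mid {'point': [279.2, 241.0], 'p': 0.88} [ 0.4796 -0.2818  0.3336]
port_mouth {'point': [338.0, 151.3], 'p': 0.97} [ 0.4942 -0.2861  0.09  ]
air_pipe_mid {'point': [360.2, 65.2], 'p': 0.9} [ 0.4734 -0.2959  0.3336]
port_mouth {'point': [390.1, 224.4], 'p': 0.62} [ 0.4902 -0.2857  0.09  ]
air_pipe_mid {'point': [426.4, 219.4], 'p': 0.7} [ 0.4795 -0.2844  0.3336]
0.257 [276.2657 201.9971]
0.315 [276.1996 230.774 ]
0.417 [275.9091 357.2416]
```

View pics/m6.png

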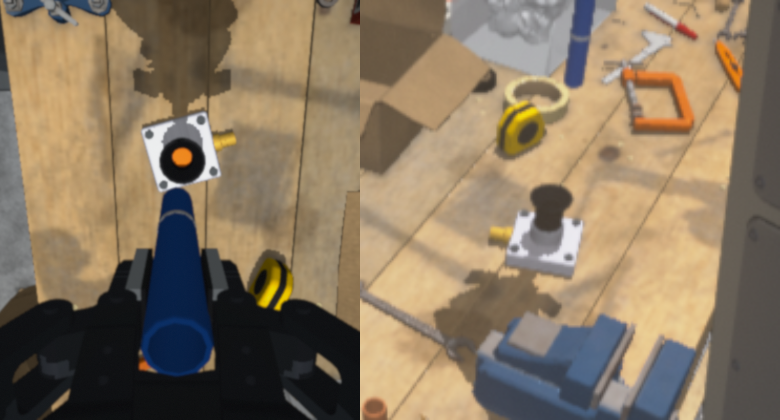

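The wrist picture shows the collet at about (281,160) and the upright pipe's lower end at (276,198). I'll shift about 6 mm in x and come down to just above the mouth.

Call:
jog_arm(moves=[{"fingers": 1,"slide": [0,6,10],"angular": [0,0,0]},{"fingers": 1,"slide": [0,6,35],"angular": [0,0,0]},{"fingers": 1,"slide": [0,6,65],"angular": [0,0,0]},{"fingers": 1,"slide": [0,6,95],"angular": [0,0,0]},{"fingers": 1,"slide": [0,6,120],"angular": [0,0,0]},{"fingers": 1,"slide": [0,6,135],"angular": [0,0,0]},{"fingers": 1,"slide": [0,6,138],"angular": [0,0,0]},{"fingers": 1,"slide": [0,6,138],"angular": [0,0,0]},{"fingers": 1,"slide": [0,6,138],"angular": [0,0,0]}])

```text
clock: 8.62
tcp_pos: [0.4847, -0.2844, 0.2352]
orientation: [0.0, 0.709, 0.705, 0.0]
wrist_force: [0.7, 0.5, -0.1]
finger_gap: 0.0205
grip_force: 58.9
```

Run:
```python
from h import *
np.set_printoptions(precision=4,suppress=True)
p=cam("wrist");s=p["state"];print(s["clock"],s["tcp_pos"],s["orientation"])
b=cam("side");c=cam("top")
for q in(p,b,c):
    for t in("port_mouth","air_pipe_mid"):
        for x in tip_of(t,q)[:1]: print(t,x,atz(q,x["point"],.09 if t[0]=="p" else s["tcp_pos"][2]-.0385))
zb=s["tcp_pos"][2]-.1185
print(zb,proj(p,np.append(s["tcp_pos"][:2],zb)))
cv2.imwrite("pics/m7.png",np.hstack([p["color"][:,100:460],cv2.resize(b["color"][80:220,270:410],(420,420),interpolation=cv2.INTER_CUBIC)])[:,:,::-1])
```

```text
8.6167 [ 0.4847 -0.2844  0.2352] [0.0004 0.7095 0.7047 0.    ]
port_mouth {'point': [274.0, 185.9], 'p': 0.71} [ 0.4831 -0.2801  0.09  ]
air_pipe_mid {'point': [275.9, 242.6], 'p': 0.61} [ 0.4846 -0.2839  0.1967]
port_mouth {'point': [341.3, 152.8], 'p': 0.83} [ 0.484  -0.2847  0.09  ]
air_pipe_mid {'point': [348.4, 117.3], 'p': 0.87} [ 0.4819 -0.2936  0.1967]
port_mouth {'point': [388.4, 224.0], 'p': 0.67} [ 0.4912 -0.2815  0.09  ]
air_pipe_mid {'point': [406.1, 220.5], 'p': 0.7} [ 0.49   -0.291   0.1967]
0.11665550699196145 [276.0187 200.3909]
```

View pics/m7.png

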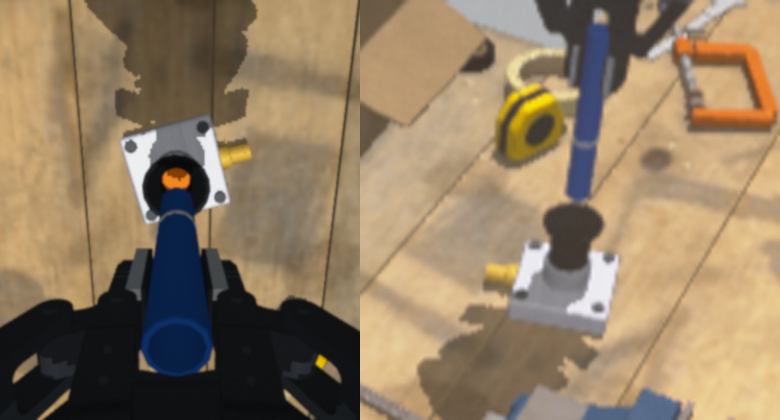

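The collet's rim is centred on crop (176,183). That is laterally in line with the pipe and about 2 mm further in +y. Lowering into the bore with a force check.

Call:
jog_arm(moves=[{"fingers": 1,"slide": [2,0,8],"angular": [0,0,0]},{"fingers": 1,"slide": [2,0,16],"angular": [0,0,0]},{"fingers": 1,"slide": [2,0,24],"angular": [0,0,0]},{"fingers": 1,"slide": [2,0,30],"angular": [0,0,0]},{"fingers": 1,"slide": [2,0,36],"angular": [0,0,0]},{"fingers": 1,"slide": [2,0,40],"angular": [0,0,0]},{"fingers": 1,"slide": [2,0,40],"angular": [0,0,0]}])

```text
clock: 9.65
tcp_pos: [0.4837, -0.2819, 0.1932]
orientation: [-0.001, 0.71, 0.705, -0.0]
wrist_force: [-0.9, -0.1, -0.4]
finger_gap: 0.0204
grip_force: 58.9
```

Call:
jog_arm(moves=[{"fingers": 1,"slide": [0,0,3],"angular": [0,0,0]},{"fingers": 1,"slide": [0,0,6],"angular": [0,0,0]},{"fingers": 1,"slide": [0,0,9],"angular": [0,0,0]},{"fingers": 1,"slide": [0,0,12],"angular": [0,0,0]},{"fingers": 1,"slide": [0,0,12],"angular": [0,0,0]}])

```text
clock: 10.07
tcp_pos: [0.484, -0.2821, 0.182]
orientation: [-0.0, 0.71, 0.705, -0.0]
wrist_force: [-0.5, -0.1, -0.7]
finger_gap: 0.0205
grip_force: 58.9
```

In the bore with no side force. Now on to the seal.

Call:
jog_arm(moves=[{"fingers": 1,"slide": [0,0,4],"angular": [0,0,0]},{"fingers": 1,"slide": [0,0,8],"angular": [0,0,0]},{"fingers": 1,"slide": [0,0,12],"angular": [0,0,0]},{"fingers": 1,"slide": [0,0,15],"angular": [0,0,0]},{"fingers": 1,"slide": [0,0,18],"angular": [0,0,0]},{"fingers": 1,"slide": [0,0,21],"angular": [0,0,0]},{"fingers": 1,"slide": [0,0,24],"angular": [0,0,0]},{"fingers": 1,"slide": [0,0,26],"angular": [0,0,0]},{"fingers": 1,"slide": [0,0,26],"angular": [0,0,0]}])

```text
clock: 10.82
tcp_pos: [0.4845, -0.2825, 0.1571]
orientation: [0.001, 0.71, 0.705, 0.0]
wrist_force: [-0.4, 0.9, 3.6]
finger_gap: 0.0206
grip_force: 59.3
```

Call:
jog_arm(moves=[{"fingers": 1,"slide": [0,0,2],"angular": [0,0,0]},{"fingers": 1,"slide": [0,0,4],"angular": [0,0,0]},{"fingers": 1,"slide": [0,0,5],"angular": [0,0,0]},{"fingers": 1,"slide": [0,0,6],"angular": [0,0,0]},{"fingers": 1,"slide": [0,0,7],"angular": [0,0,0]}])

```text
clock: 11.23
tcp_pos: [0.4846, -0.2826, 0.1505]
orientation: [0.001, 0.71, 0.705, -0.0]
wrist_force: [-1.5, 0.3, 7.4]
finger_gap: 0.0202
grip_force: 59.6
```

Call:
jog_arm(moves=[{"fingers": 1,"slide": [0,0,1],"angular": [0,0,0]},{"fingers": 1,"slide": [0,0,2],"angular": [0,0,0]},{"fingers": 1,"slide": [0,0,3],"angular": [0,0,0]}])

```text
clock: 11.48
tcp_pos: [0.4851, -0.2832, 0.1503]
orientation: [0.002, 0.71, 0.705, -0.0]
wrist_force: [-5.4, 2.7, 28.7]
finger_gap: 0.0204
grip_force: 62.2
```

The force jumped to 29 N at TCP z = 0.150, where bottoming was expected. Checking the mark.

Run:
```python
from h import *
np.set_printoptions(precision=4,suppress=True)
p=cam("wrist");b=cam("side");s=get_state();print(s["tcp_pos"],s["wrist_force"])
cv2.imwrite("pics/m8.png",np.hstack([cv2.resize(p["color"][120:400,176:376],(300,420)),cv2.resize(b["color"][80:220,270:410],(420,420),interpolation=cv2.INTER_CUBIC)])[:,:,::-1])
```

```text
[ 0.485  -0.2831  0.1503] [-4.0109  3.3789 21.4467]
```

View pics/m8.png

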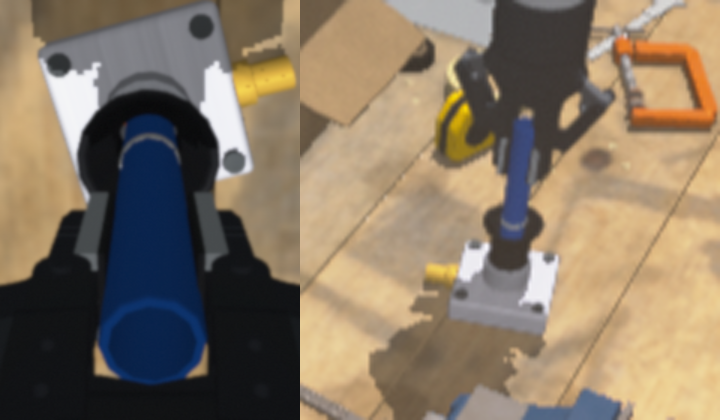

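The mark sits level with the collet mouth: crop (513,222) against a rim ellipse centred at about (513,223). One slightly firmer press to confirm the stop, then relax and release.

Call:
jog_arm(moves=[{"fingers": 1,"slide": [0,0,1],"angular": [0,0,0]},{"fingers": 1,"slide": [0,0,1.5],"angular": [0,0,0]},{"fingers": 1,"slide": [0,0,1.5],"angular": [0,0,0]}])

```text
clock: 11.83
tcp_pos: [0.4852, -0.2834, 0.1502]
orientation: [0.003, 0.71, 0.705, -0.0]
wrist_force: [-5.1, 3.5, 30.0]
finger_gap: 0.0202
grip_force: 62.7
```

Call:
jog_arm(moves=[{"fingers": 1,"slide": [0,0,-3],"angular": [0,0,0]},{"fingers": 1,"slide": [0,0,-3],"angular": [0,0,0]},{"fingers": 0,"slide": [0,0,-3],"angular": [0,0,0]},{"fingers": 0,"slide": [0,0,-3],"angular": [0,0,0]},{"fingers": 0,"slide": [0,0,-3],"angular": [0,0,0]},{"fingers": 0,"slide": [0,0,-3],"angular": [0,0,0]},{"fingers": 0,"slide": [0,0,-3],"angular": [0,0,0]},{"fingers": 0,"slide": [0,0,-3],"angular": [0,0,0]},{"fingers": 0,"slide": [0,0,-3],"angular": [0,0,0]},{"fingers": 0,"slide": [0,0,-3],"angular": [0,0,0]}])

```text
clock: 12.67
tcp_pos: [0.4842, -0.2822, 0.1479]
orientation: [-0.0, 0.71, 0.705, -0.0]
wrist_force: [0.4, -0.2, -0.4]
finger_gap: 0.0849
grip_force: 0.0
```

Call:
jog_arm(moves=[{"fingers": 0,"slide": [0,0,-10],"angular": [0,0,0]},{"fingers": 0,"slide": [0,0,-30],"angular": [0,0,0]},{"fingers": 0,"slide": [0,0,-60],"angular": [0,0,0]},{"fingers": 0,"slide": [0,0,-100],"angular": [0,0,0]},{"fingers": 0,"slide": [0,0,-140],"angular": [0,0,0]},{"fingers": 0,"slide": [0,0,-160],"angular": [0,0,0]},{"fingers": 0,"slide": [0,0,-160],"angular": [0,0,0]},{"fingers": 0,"slide": [0,0,-160],"angular": [0,0,0]}])

```text
clock: 13.33
tcp_pos: [0.4849, -0.2828, 0.3103]
orientation: [0.002, 0.71, 0.705, 0.0]
wrist_force: [0.2, 0.1, -0.3]
finger_gap: 0.0858
grip_force: 0.0
```

Run:
```python
from h import *
np.set_printoptions(precision=4,suppress=True)
b=cam("side");p=cam("wrist");s=get_state();print(s["clock"],s["tcp_pos"],s["wrist_force"])
for t in("port_mouth","air_pipe_mid","copper_pipe_mid"): print(t,tip_of(t,b)[:1],proj(b,[.484,-.282,.112]))
cv2.imwrite("pics/m9.png",np.hstack([p["color"][100:,176:376],cv2.resize(b["color"][80:220,270:410],(320,320),interpolation=cv2.INTER_CUBIC),b["color"][100:,200:300]])[:,:,::-1])
```

```text
13.4333 [ 0.4839 -0.282   0.3074] [ 0.0019  0.1146 -0.0571]
port_mouth [{'point': [343.8, 152.8], 'p': 0.76}] [341.8294 146.8045]
air_pipe_mid [{'point': [341.2, 147.7], 'p': 0.8}] [341.8294 146.8045]
copper_pipe_mid [{'point': [258.2, 277.6], 'p': 0.63}] [341.8294 146.8045]
```

View pics/m9.png

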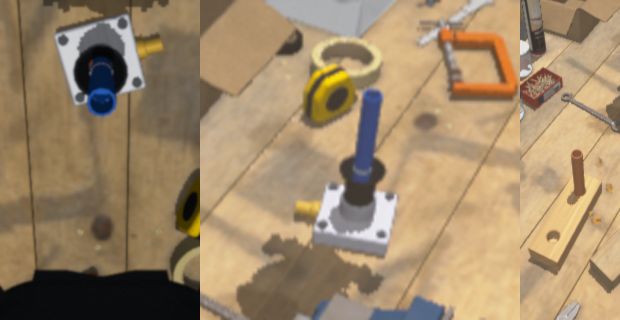

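The pipe stands upright and free in the inlet with its mark at the mouth. The detected centre is (341,148), against (342,147) predicted for fully home. The copper pipe is still in the rack and the gripper is clear.

```bash
python3 -c "
from workcell import *
print(hand_in())"
```

```text
the job is handed in; nothing more can be done
None
```

The blue air pipe is bottomed in the push-fit inlet with its white mark at the collet mouth and the gripper clear of it; the copper pipe still stands in the rack, and the job was handed in at about 13.4 s.

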